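Fit a new filter in the bench dust extractor

ROBOT

A 6-joint arm with a two-finger parallel gripper is mounted at the origin on the work surface. World frame = base frame: x ahead of the robot, y to its left, z up, the work surface at z = 0. Lengths are in m, angles in rad, forces in N, time in s.
With the tool pointing down it reaches from about 0.275 to 0.75 m from the base axis. Payload 10.2 kg.
Tool frame: the origin (TCP) lies on the centre line of the jaws, within the pads' length; the fingertips stand 17 mm ahead of it and the grasp point (between the pads) lies 2 mm behind it; z points along the fingers, y is the line along which they close (so a half turn about z gives the same grasp; the last joint's range is limited). The gripper opens to 88 mm and grips with 3 to 60 N. Pads are 18 mm wide; open, the fingers measure 123 mm over their backs; the gripper's body (75 mm by 187 mm) begins 45 mm behind the grasp point.
Start: joints at [-1.517, 0.313, 1.498, -0, 1.331, -0.223], TCP at [0.143, -0.505, 0.256] pointing down, gripper open.
Joint ranges: [-2.94, 2.94], [-0.97, 2.17], [0.19, 2.56], [-1.23, 4.37], [0.02, 3.11], [-2.88, 2.88]. Speed limits (rad/s): [2.39, 2.39, 3.01, 3.14, 3.14, 3.14].

INTERFACE

Orientations are given as a unit quaternion [x, y, z, w].
In Python, from station import arm gives the robot as it stands.
- The arm moves only by the shell command python3 -m handwheel 'ROWS'. ROWS is JSON, a list of rows, each a list of 3 entries, a list of its own where there are three numbers: the opening, from 0 (shut) to 1 (fully open), then the shift along the tool's x, y, z in m, then the turn about the tool's z in rad. In form: [[fingers, [x, y, z], twist], ...]. A call has 1 to 12 rows; each row shifts and turns the commanded pose from where the row before left it, along the tool's axes as they then stand; what a row does not reach is not made up. A row lasts 1/8 s, in which the tool goes at most 62.5 mm and 10.7 degrees, less where a joint would pass 70% of its speed; a pose out of reach is approached as far as the arm can. A call is refused whole if a number of a shift passes 0.0625 or a number of a turn 0.188, either way. A call with a gripper value outside its range is refused whole. The fingers move at their own pace and stop on an object; the grip force is fixed at half the most. Time passes only in rows, so rows that do not move let the fingers close. It gives the time, the measured TCP pose, the force, the opening and the grip force at its end, in the units of the state.
- arm.state(): the state, without advancing time (a new reading comes with each control period).
- arm.read_camera(name): name is "side" or "top" or "wrist"; returns the picture (420x560x3 uint8, red, green, blue); there is no depth.
- arm.camera_info(name): a dict with "mtx" (3x3 intrinsics, pixels), "R" (3x3) and "t" (3): a world point X has camera coordinates R X + t; the wrist camera has in their place "mount" (4x4, takes a point from camera to tool coordinates, whose origin is the TCP and whose axes are the flange's). Camera axes: x right, y down, z forward; pixel columns grow to the right and rows downward; lengths in m; the calibration is good to about 2 mm. A picture is of the moment at which its call begins: read the wrist's pose just before it. camera_info takes no time and is no camera call.
- arm.sign_off(): hands the job in; it is judged then, once.
The state is a dict: "time_s": time; "joint_pos": joint angles; "dq": joint speeds; "joint_torque": joint torques, N m; "ee_pos": TCP position; "orientation": TCP orientation; "wrist_force": force on the tool from outside, world axes, zero at the start; "moment": the same for the moment, N m; "finger_gap": finger opening in m; "gripper_force": force on a finger pad.
Only numpy, scipy, OpenCV 4.12 (cv2) and the standard library are available. Lean on these libraries where they do the work, as an engineer would, in place of code of your own. Each camera call takes 0.05 s, during which the arm holds its last target. There are 200 camera calls.

TASK

Fit the new filter cartridge in the bench dust extractor: push the release key down through the slot in the front deck until the hidden catch lets the hood spring up, and set the cartridge into the open filter bay so that its flange lies flat on the gasket (set it down, do not drop it). Then close the hood and press its front edge down until the catch has clicked home, and leave the key standing in its stand as you found it, without disturbing the jugs and the cup.

Things in the scene. Friction and masses are not known exactly. Their poses are not given: they have to be found in the camera images.
- extractor: Bench dust extractor: fixed white box, deck 95 mm above the bench. Origin on the bench under the box, which reaches 125 mm to the front, 115 mm to the back and 135 mm to each side; x to its back (hinge side), away from the robot, y to its left (motor housing with black louvres). The filter bay is under the grey hood on its right half; in front of the hood is a strip of deck with the release slot.
- slot (a point): Centre of the mouth of the release slot, level with the deck top, at x = -98 mm, y = -55 mm in the extractor's frame, 25 mm in front of the lip of the hood. The slot is 12 mm wide (along the extractor's x) and 24 mm long (along its y), through 4 mm sheet, with a thin bright steel surround; free space below it.
- tab (a point): Point on top of the hidden steel catch tab, straight below the slot's centre, 38 mm below the deck top at rest; the tab is 30 mm by 35 mm. Pressing it takes about 2 N at first, 3 to 4 N where the hood is let go (about 5 mm down) and 5 N at its stop, 8.5 mm down. It springs back when let go.
- catch (a joint): Angle of the catch (rad): 0 at rest, grows as the tab is pressed (34 mm of lever: 0.15 is about 5 mm); the hood is let go at about 0.15; stop at 0.25. As the hood is shut its striker pushes the catch aside, then it snaps back to 0.
- hood (a joint): Opening angle of the hood (rad): 0 shut, 1.6 fully open, standing upright at the back, its roof then facing back, its edge 257 mm above the bench (145 mm when shut). Once let go, a spring raises it in about 2 s and holds it up; pushing it shut takes 1 to 3 N at its front edge, the last 15 mm, against the catch, 4 to 12 N. Latched, it reads under 0.015 on average.
- hood_hinge (a point): Point on the hood's hinge axis (which runs along the extractor's y), in the middle of the hood's width, at x = 85 mm, y = -55 mm, z = 98 mm in the extractor's frame.
- hood_front (a point): Point on the hood's roof, mid-width, 17 mm behind its front edge: press here to shut it. It moves with the hood: with the hood shut it is 130 mm in front of and 47 mm above the hinge axis. The hood is 147 mm long from hinge to front wall, with a 12 mm lip at the foot of that wall, 124 mm wide, roof flat. A steel striker loop hangs below the lip into the deck.
- bay (a point): Centre of the mouth of the filter bay, level with the top of the rubber gasket, 98 mm above the bench, at x = 12 mm, y = -55 mm in the extractor's frame. The mouth is 98 mm (x) by 78 mm (y), 53 mm deep, with a 10 mm wide gasket round it.
- filter_grip (a point): Centre of the grip rib on top of the loose filter cartridge, 60 mm above its underside; x along the rib. Rib 60 long, 12 thick, 28 mm high; below it a grey flange 114 (x) by 94 (y) by 6 mm, then a white pleated body 86 by 66 by 40 mm. 0.18 to 0.29 kg. Fits the bay with the rib along the extractor's x, either way round; seated, this point is 20 mm above bay.
- key_grip (a point): Centre of the upright handle of the release key: a black round handle 22 mm across and 60 mm high (30 mm above and below this point); under it a 28 mm collar 6 mm thick, then a plain 6 mm steel rod 85 mm long pointing down. Under 0.1 kg.
- key_tip (a point): Tip of the release key's rod, 120 mm below key_grip.
- stand_mouth (a point): Centre of the 14 mm round hole in the top of the key stand, a fixed grey block 60 by 60 mm and 90 mm high. The key's rod hangs in the hole and its collar rests on the block; key_grip is then 126 mm above the bench.
- jug_a: Bystander: white square jug, 85 by 65 mm, 154 mm high, loose; origin at the centre of its underside.
- jug_b: Bystander: a second such jug.
- cup: Bystander: steel weighing cup, 76 mm across, 75 mm high, loose; origin at the centre of its underside.
Mind the look-alikes: they are no part of the job. Leave any orange or turquoise look-alike of the part that bears stand_mouth alone.

How it is judged:
On the way, in this order (a step that is already met when the one before it is completed fails the run):
1. the key's tip, through the slot, presses the hidden catch tab down (value of joint catch above 0.1 rad and distance between key_tip and tab below 0.016 m), for 0.05 s.
2. the hood has sprung up (value of joint hood above 1.2 rad), for 0.1 s.
3. with the hood up, the cartridge is seated in the bay, flange flat on the gasket (value of joint hood above 0.9 rad and horizontal distance between filter_grip and bay below 0.012 m and z of filter_grip in the frame of extractor below 0.122 m and angle between filter_grip's own z axis and vertical below 0.06 rad), for 0.2 s.
At the end, for the whole second after the job is handed in: Hood shut (0.02 rad) with the catch sprung back home (0.05 rad); under it the cartridge upright in the bay, within 12 mm of its centre, flange on the gasket (4 mm); the key upright in its stand, rod in the hole, collar down (6 mm); jugs and cup where they were (value of joint hood below 0.02 rad and value of joint catch below 0.05 rad and horizontal distance between filter_grip and bay below 0.012 m and z of filter_grip in the frame of extractor below 0.122 m and angle between filter_grip's own z axis and vertical below 0.06 rad and horizontal distance between key_tip and stand_mouth below 0.01 m and height (world z) of key_grip between 0.118 and 0.132 m and angle between key_grip's own z axis and vertical below 0.15 rad); the robot touches nothing.
It fails at once if a jug or the cup is moved by more than 30 mm (distance of any of jug_a, jug_b, cup from where it was at the start of the episode above 0.03 m).
It fails at once if the cartridge is dropped (falls free faster than 0.7 m/s, about 25 mm) (contact force between the fingers and filter below 0.05 N and linear speed of filter above 0.7 m/s).
It also fails if it takes over 72 s, if anything falls off the work surface, if the arm or the gripper's body presses on something with over 40 N, if the wrist force passes 120 N, or if a joint passes its speed limit or range.

## Working session

There is one attempt and no reset: what is moved stays moved. The work goes in short steps, Python scripts to look and compute and a shell command to move; the robot and the scene stay as the last step left them, time stands still between calls to the robot, and variables do not carry over. Pictures are saved under pics/ and viewed, at most 10 in all, crops included, and the job is handed in when it is done.

```bash
mkdir -p pics; ls; python3 - <<'E'
from station import arm
import cv2,numpy as np
s=arm.state();print(s)
for n in ("side","top","wrist"):
    im=arm.read_camera(n);cv2.imwrite(f"pics/{n}0.png",im[:,:,::-1])
    print(n,arm.camera_info(n))
E
```

```text
pics
{'time_s': 0.0, 'joint_pos': array([-1.51742928e+00,  3.13441767e-01,  1.49841881e+00,  1.07967162e-06,
        1.33098708e+00, -2.23383016e-01]), 'dq': array([-2.82439145e-04, -3.40330631e-05, -4.65664692e-04, -4.21786128e-04,
       -3.18601247e-04,  1.55445472e-03]), 'joint_torque': array([-1.91298561e-03, -4.02211440e+01, -2.52277637e+01,  6.93792617e-02,
        3.51842260e-02, -9.31182308e-05]), 'ee_pos': array([ 0.14343142, -0.50480143,  0.25517214]), 'orientation': array([ 9.90441265e-01,  1.37933705e-01,  5.38011738e-05, -6.25195102e-04]), 'wrist_force': array([-0.31733717, -0.57419665, -0.32230326]), 'moment': array([ 0.0165899 , -0.02881494, -0.05890883]), 'gripper_force': 0.0, 'finger_gap': 0.08826252476599782}
side {'mtx': array([[494.96496184,   0.        , 280.28215751],
       [  0.        , 494.96496184, 214.61842413],
       [  0.        ,   0.        ,   1.        ]]), 'R': array([[ 0.9955453 , -0.09146516,  0.02288392],
       [-0.03983285, -0.62800458, -0.77718955],
       [ 0.08545697,  0.77281587, -0.62885033]]), 't': array([-0.49417681,  0.15311484,  1.23
[... 197 characters left out ...]
4751, -0.99987064,  0.01502255],
       [-0.98685467,  0.00324507, -0.16157764],
       [ 0.16150799, -0.01575374, -0.98674566]]), 't': array([0.08284722, 0.51443522, 1.34397659])}
wrist {'mtx': array([[311.04553837,   0.        , 283.83840166],
       [  0.        , 311.04553837, 209.96309162],
       [  0.        ,   0.        ,   1.        ]]), 'mount': array([[-3.36470094e-04, -9.54999489e-01, -2.96607254e-01,
         7.61010471e-02],
       [ 9.99999943e-01, -3.10322837e-04, -1.35235815e-04,
         1.81146525e-04],
       [ 3.71061293e-05, -2.96607283e-01,  9.54999539e-01,
        -1.28447454e-01],
       [ 0.00000000e+00,  0.00000000e+00,  0.00000000e+00,
         1.00000000e+00]])}
```

View pics/top0.png

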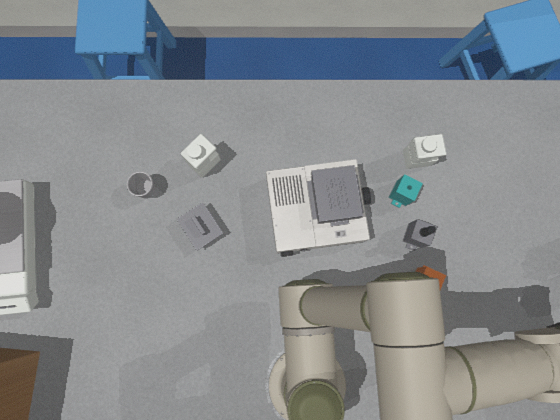

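View pics/side0.png

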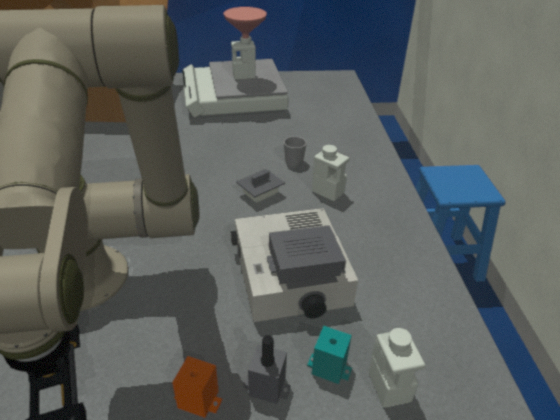

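The top view shows the extractor at (320,205) with its slot at (341,234), and the filter at (203,227). The key is in the grey stand at (428,231).
Candidates for the key's stand are grey (422,233), turquoise (407,190) and orange (432,275). I choose the grey one, since it holds the black-handled key. Next is one close crop to check.

```bash
python3 - <<'E'
import cv2,numpy as np
t=cv2.imread("pics/top0.png");s=cv2.imread("pics/side0.png")
a=cv2.resize(t[150:262,262:452],None,fx=4.2,fy=4.2,interpolation=cv2.INTER_CUBIC)[:, :798]
b=cv2.resize(t[195:255,170:240],None,fx=2,fy=2,interpolation=cv2.INTER_CUBIC)
out=np.zeros((600,798,3),np.uint8);out[:a.shape[0],:a.shape[1]]=a;out[475:595,:140]=b
c=s[325:405,235:335];out[475:595,200:350]=cv2.resize(c,(150,120))
cv2.imwrite("pics/crop1.png",out);print(a.shape)
E
```

```text
(470, 798, 3)
```

View pics/crop1.png

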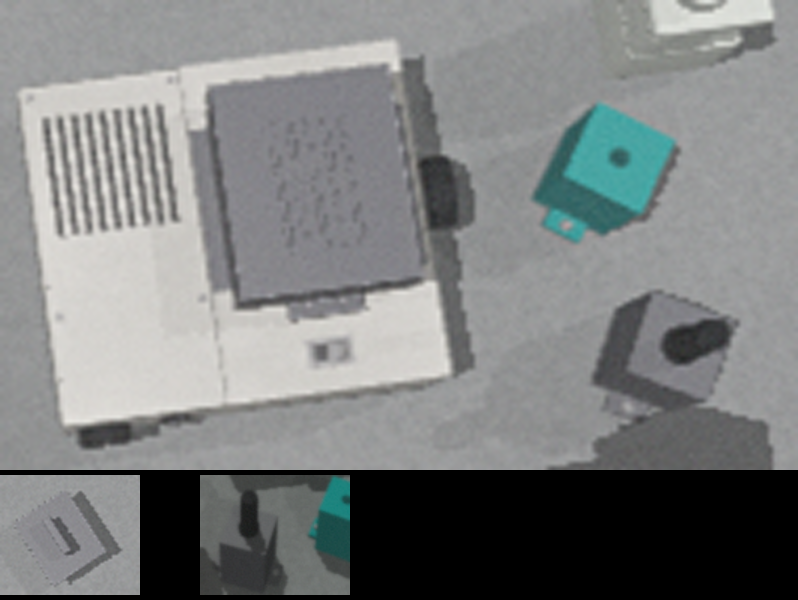

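The crop confirms the black handle on the grey stand at top-view pixel (425,231). The deck corners and the slot, at (341,234), are clear.

```bash
cat > h.py <<'E'
import cv2,numpy as np
from scipy.spatial.transform import Rotation as Ro
from station import arm
def cam(n,st=None):
    c=arm.camera_info(n);K=c["mtx"]
    if n!="wrist": R=c["R"].T;return K,R,-R@c["t"]
    M=c["mount"];Rt=Ro.from_quat(st["orientation"]).as_matrix()
    return K,Rt@M[:3,:3],Rt@M[:3,3]+st["ee_pos"]
def pt(C,u,v,z):
    K,R,o=C;d=R@np.linalg.solve(K,[u,v,1.]);return o+d*(z-o[2])/d[2]
def px(C,X):
    K,R,o=C;p=K@(R.T@(np.asarray(X)-o));return p[:2]/p[2]
def tri(C1,p1,C2,p2):
    A=[];b=[]
    for (K,R,o),p in((C1,p1),(C2,p2)):
        d=R@np.linalg.solve(K,[*p,1.]);d/=np.linalg.norm(d);P=np.eye(3)-np.outer(d,d);A.append(P);b.append(P@o)
    return np.linalg.solve(sum(A),sum(b))
def snap(name):
    st=arm.state();im=arm.read_camera("wrist")[:,:,::-1].copy();cv2.imwrite(f"pics/{name}.png",im);return im,cam("wrist",st)
def tool(dxy,st=None):
    "world displacement -> tool axes"
    st=st or arm.state();return Ro.from_quat(st["orientation"]).inv().apply(dxy)
E
python3 - <<'E'
from h import *
np.set_printoptions(precision=4,suppress=True)
T=cam("top");S=cam("side")
f=lambda x,y:(262+(x+.5)/4.2-.5,150+(y+.5)/4.2-.5)
cs=[pt(T,*f(*p),.095)[:2] for p in((62,427),(449,375),(397,42),(20,90))]
loc=np.array([(-.125,.135),(-.125,-.135),(.115,-.135),(.115,.135)])
cs=np.array(cs);print(cs)
a=loc-loc.mean(0);b=cs-cs.mean(0)
th=np.arctan2((a[:,0]*b[:,1]-a[:,1]*b[:,0]).sum(),(a*b).sum())
R=np.array([[np.cos(th),-np.sin(th)],[np.sin(th),np.cos(th)]]);o=cs.mean(0)-R@loc.mean(0)
print("yaw",th,"o",o,"res",cs-(loc@R.T+o))
print("slot model",R@[-.098,-.055]+o,"seen",pt(T,*f(330,352),.095))
print("bay",R@[.012,-.055]+o,"front",R@[-.045,-.055]+o)
print("key top",pt(T,*f(716,333),.156),"bot",pt(T,*f(682,344),.096),"tri",tri(T,f(716,333),S,(267,342)))
print("stand corners",[pt(T,*f(*p),.09)[:2] for p in((655,291),(737,322),(700,403))])
print("turq",pt(T,*f(620,157),.09),"jugs",pt(T,430,145,.154),pt(T,196,151,.154),"cup",pt(T,140,184,.075))
# filter
h=lambda x,y:(170+(x+.5)/2-.5,195+(y-475+.5)/2-.5)
print("filter corners z46",[pt(T,*h(*p),.043)[:2] for p in((75,492),(119,550),(60,585),(10,535))],pt(T,*h(63,533),.074))
E
```

```text
[[ 0.3845  0.0888]
 [ 0.4189 -0.1774]
 [ 0.6551 -0.1494]
 [ 0.6208  0.1171]]
yaw 0.1241081579833934 o [ 0.5248 -0.0296] res [[ 0.0005 -0.0001]
 [ 0.0015  0.0017]
 [-0.0005 -0.0001]
 [-0.0014 -0.0015]]
slot model [ 0.4343 -0.0963] seen [ 0.4351 -0.0959  0.095 ]
bay [ 0.5435 -0.0827] front [ 0.4869 -0.0898]
key top [ 0.44  -0.342  0.156] bot [ 0.4396 -0.3392  0.096 ] tri [ 0.4387 -0.3435  0.1518]
stand corners [array([ 0.4774, -0.3245]), array([ 0.4555, -0.3805]), array([ 0.3993, -0.3514])]
turq [ 0.5727 -0.305   0.09  ] jugs [ 0.6815 -0.3512  0.154 ] [0.6646 0.3154 0.154 ] cup [0.5871 0.4921 0.075 ]
filter corners z46 [array([0.5342, 0.2965]), array([0.4458, 0.2291]), array([0.3938, 0.316 ]), array([0.469 , 0.3924])] [0.4676 0.3085 0.074 ]
```

```bash
python3 -m handwheel '[[1,[0.041,-0.0095,0],0],[1,[0.041,-0.0095,0],0],[1,[0.041,-0.0095,0],0],[1,[0.041,-0.0095,0],0],[1,[0.041,-0.0095,0],0],[1,[0.041,-0.0095,0],0],[1,[0.041,-0.0095,0],0],[1,[0.041,-0.0095,0],0],[1,[0,0,0],0.153],[1,[0,0,0],0]]'; python3 - <<'E'
from h import *
im,C=snap("w1");st=arm.state();print(st["ee_pos"],Ro.from_quat(st["orientation"]).as_matrix()[:,0],st["joint_pos"])
print(px(C,[.44,-.342,.156]),px(C,[.44,-.341,.09]))
E
```

```text
time_s: 1.4
ee_pos: [0.4383, -0.342, 0.2554]
orientation: [0.998, 0.063, -0.0, -0.0]
wrist_force: [-0.7, -0.1, 0.9]
finger_gap: 0.088
gripper_force: 0.0
[ 0.4380479  -0.34228716  0.25550141] [ 9.91988502e-01  1.26327770e-01 -3.24993994e-04] [-8.74026523e-01  3.81713491e-01  1.40231584e+00 -5.90529374e-05
  1.35807545e+00  5.70116133e-01]
[283.81369841 214.53230599] [282.84189548 193.31449194]
```

View pics/w1.png

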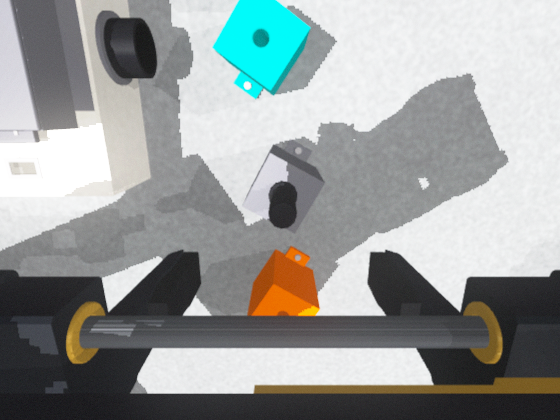

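The handle's top circle is centred near (283,211), straight ahead of the TCP. The stand is clear of the fingers.

```bash
python3 -m handwheel '[[1,[0.003,0,0.04],0],[1,[0,0,0.04],0],[1,[0,0,0.03],0],[1,[0,0,0.0155],0],[1,[0,0,0],0],[0,[0,0,0],0],[0,[0,0,0],0],[0,[0,0,0],0],[0,[0,0,0],0],[0,[0,0,0],0],[0,[0,0,0],0]]'
```

```text
time_s: 2.82
ee_pos: [0.4412, -0.3419, 0.1302]
orientation: [0.998, 0.062, -0.0, -0.0]
wrist_force: [0.4, 0.1, 0.7]
finger_gap: 0.0307
gripper_force: 0.0
```

```bash
python3 -m handwheel '[[0,[0,0,0],0],[0,[0,0,0],0],[0,[0,0,0],0],[0,[0,0,-0.02],0],[0,[0,0,-0.035],0],[0,[0,0,-0.035],0],[0,[0,0,-0.03],0],[0,[0,0,0],0],[0,[0,0,0],0]]'; python3 - <<'E'
from h import *
im,C=snap("w2");st=arm.state();p=st["ee_pos"];print(p,st["finger_gap"],st["wrist_force"])
for n in("side",):
    t=arm.read_camera(n)[:,:,::-1];cv2.imwrite("pics/s2.png",t)
Cs=cam("side")
for d in(0,-.116):print("side",px(Cs,p+[0,0,-.004+d]),"wrist",px(C,p+[0,0,-.004+d]))
cv2.imwrite("pics/w2c.png",np.hstack([im[:,:],cv2.resize(t[200:410,180:300],(240,420))]))
E
```

```text
time_s: 3.95
ee_pos: [0.4409, -0.3416, 0.2488]
orientation: [0.998, 0.062, -0.001, -0.001]
wrist_force: [0.7, 0.3, -0.4]
finger_gap: 0.021
gripper_force: 30.0
[ 0.44085567 -0.34156248  0.24858573] 0.021132061847313 [ 0.16417499  0.42761693 -1.01811762]
side [269.55667551 307.62767858] wrist [283.1825812  279.51055738]
side [268.9815952  348.56754157] wrist [283.72027786 208.58137923]
```

View pics/w2c.png

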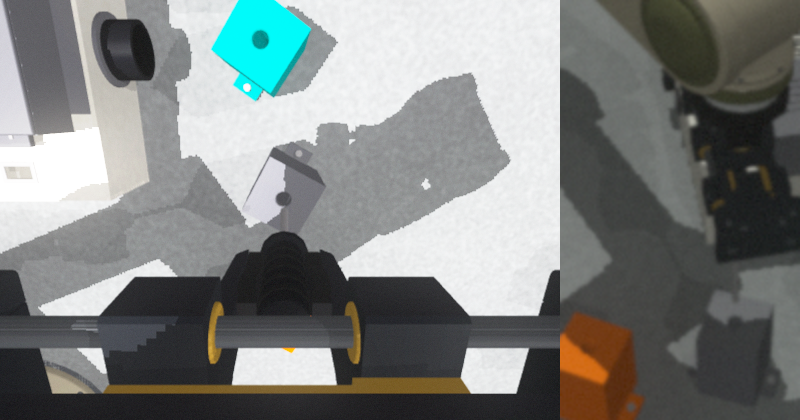

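The key is held straight: the rod tip shows near (285,207) and the stand hole at (283,199).

```bash
python3 -m handwheel '[[0,[0.0041,-0.0407,0],0],[0,[0.0041,-0.0407,0],0],[0,[0.0041,-0.0407,0],0],[0,[0.0041,-0.0407,0],0],[0,[0.0041,-0.0407,0],0],[0,[0.0041,-0.0407,0],0],[0,[0,0,0],0],[0,[0,0,0],0]]'; python3 - <<'E'
from h import *
im2=cv2.imread("pics/w2.png")
im,C=snap("w3");st=arm.state();p=st["ee_pos"];print(p)
for d in(-.116,-.12):print("wrist",px(C,p+[0,0,-.004+d]))
print("slot pix",px(C,[.4347,-.0961,.095]))
a=cv2.resize(im[150:250,220:350],None,fx=4,fy=4,interpolation=cv2.INTER_CUBIC)
b=cv2.resize(im2[180:250,250:320],None,fx=4,fy=4,interpolation=cv2.INTER_CUBIC)
o=np.zeros((400,800,3),np.uint8);o[:,:520]=a;o[:280,520:]=b;cv2.imwrite("pics/w3c.png",o)
E
```

```text
time_s: 5.05
ee_pos: [0.4354, -0.0969, 0.2497]
orientation: [0.998, 0.062, -0.0, -0.0]
wrist_force: [-0.3, 0.5, -0.5]
finger_gap: 0.0213
gripper_force: 30.0
[ 0.43543831 -0.09723125  0.24979791]
wrist [283.9374071  208.70554176]
wrist [283.93771225 207.32038294]
slot pix [282.65218347 198.47288226]
```

View pics/w3c.png

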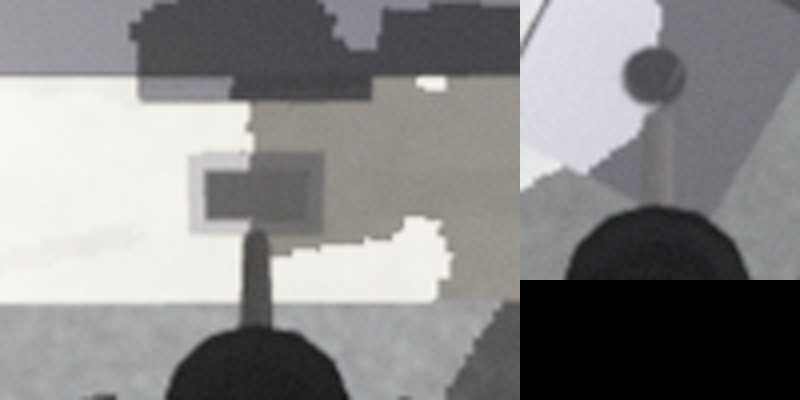

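Predicted and seen tip agree at (284,208). The slot centre is at (284,198.6), within 1 mm of straight below the tip.

```bash
python3 -m handwheel '[[0,[-0.0005,0,0.02],0],[0,[0,0,0.02],0],[0,[0,0,0.02],0],[0,[0,0,0.01],0],[0,[0,0,0.004],0],[0,[0,0,0.002],0],[0,[0,0,0],0],[0,[0,0,0],0]]'; python3 - <<'E'
from h import *
s=arm.state();print(s["wrist_force"],s["ee_pos"]);cv2.imwrite("pics/s4.png",arm.read_camera("side")[:,:,::-1])
E
```

```text
time_s: 6.1
ee_pos: [0.4353, -0.0972, 0.1749]
orientation: [0.998, 0.062, 0.001, 0.001]
wrist_force: [-0.2, 0.1, 6.2]
finger_gap: 0.0212
gripper_force: 30.0
[-0.23649474  0.092704    6.21963254] [ 0.43529294 -0.09715018  0.17489829]
```

View pics/s4.png

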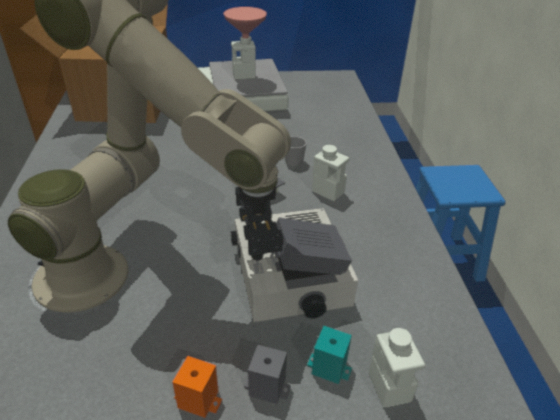

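The hood's front edge has begun to lift at (285,225), with the force at the stop value. I'll wait, then draw the key out and carry it back.

```bash
python3 -m handwheel '[[0,[0,0,0],0],[0,[0,0,0],0],[0,[0,0,0],0],[0,[0,0,0],0],[0,[0,0,0],0],[0,[0,0,0],0],[0,[0,0,0],0],[0,[0,0,0],0],[0,[0,0,0],0],[0,[0,0,0],0]]'; python3 - <<'E'
from h import *
s=cv2.imread("pics/s4.png").astype(int);t=arm.read_camera("side")[:,:,::-1];cv2.imwrite("pics/s5.png",t)
S=cam("side");R=Ro.from_euler("z",.1241)
for a in(0,1.6):
  for y in(-.117,.007):
    c,sn=np.cos(a),np.sin(a);x,z=-.147,.047;X=np.array([.085+x*c+z*sn,y,.098-x*sn+z*c]);print(a,px(S,R.apply(X)+[.5248,-.0296,0]))
d=np.abs(t-s).sum(2)>90;ys,xs=np.where(d);print(xs.min(),xs.max(),ys.min(),ys.max(),d.sum())
st=arm.state();C=cam("wrist",st)
# stand hole from w2 pose
E
```

```text
time_s: 7.4
ee_pos: [0.4353, -0.0971, 0.1749]
orientation: [0.998, 0.062, 0.001, 0.001]
wrist_force: [-0.7, -0.9, 4.9]
finger_gap: 0.0215
gripper_force: 30.0
0 [279.72351393 269.45398115]
0 [268.41015429 232.19023362]
1.6 [373.26729538 223.14802929]
1.6 [353.92886836 188.8629908 ]
269 381 195 335 4365
```

```bash
python3 -m handwheel '[[0,[0,0,-0.02],0],[0,[0,0,-0.03],0],[0,[0,0,-0.026],0],[0,[0,0,0],0],[0,[-0.0041,0.0407,0],0],[0,[-0.0041,0.0407,0],0],[0,[-0.0041,0.0407,0],0],[0,[-0.0041,0.0407,0],0],[0,[-0.0041,0.0407,0],0],[0,[-0.0041,0.0407,0],0],[0,[0,0,0],0],[0,[0,0,0],0]]'; python3 - <<'E'
from h import *
im,C=snap("w6");st=arm.state();p=st["ee_pos"];print(p)
g=cv2.cvtColor(im,cv2.COLOR_BGR2GRAY)[180:225,265:305];print(px(C,p*[1,1,0]+[0,0,.09]),px(C,p-[0,0,.124]))
b=cv2.resize(im[170:250,240:340],None,fx=4,fy=4,interpolation=cv2.INTER_CUBIC)
t=arm.read_camera("top")[:,:,::-1];cv2.imwrite("pics/t6.png",t)
cv2.imwrite("pics/w6c.png",np.hstack([b,cv2.resize(t[140:270,170:290],(295,320)) ,])[:, :800])
E
```

```text
time_s: 8.95
ee_pos: [0.4405, -0.3412, 0.249]
orientation: [0.998, 0.062, -0.001, -0.001]
wrist_force: [-0.7, 0.0, -0.5]
finger_gap: 0.0208
gripper_force: 30.0
[ 0.44066167 -0.34100887  0.24949708]
[283.69389025 196.48122539] [283.58553644 207.22974378]
```

View pics/w6c.png

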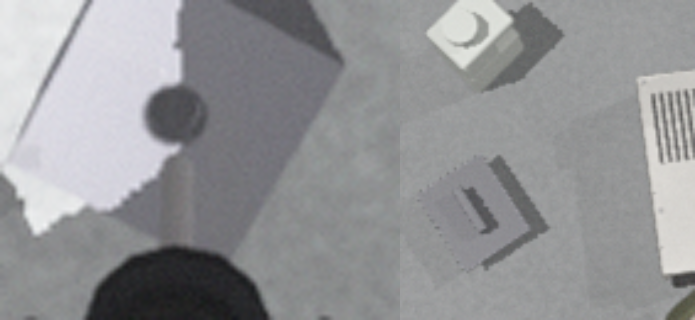

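Hole (283.8,198.5) and rod tip (284.2,208.8) are in line with the calibration bias, so I lower it straight.

```bash
python3 -m handwheel '[[0,[0,0,0.03],0],[0,[0,0,0.035],0],[0,[0,0,0.03],0],[0,[0,0,0.015],0],[0,[0,0,0.0085],0],[0,[0,0,0],0],[0,[0,0,0],0]]'
```

```text
time_s: 9.93
ee_pos: [0.441, -0.3423, 0.1326]
orientation: [0.998, 0.062, 0.001, 0.001]
wrist_force: [0.9, -0.1, -0.7]
finger_gap: 0.021
gripper_force: 30.0
```

```bash
python3 -m handwheel '[[0,[0,0,0.0015],0],[0,[0,0,0],0],[1,[0,0,0],0],[1,[0,0,0],0],[1,[0,0,0],0],[1,[0,0,0],0],[1,[0,0,-0.03],0],[1,[0,0,-0.04],0],[1,[0,0,-0.05],0],[1,[0,0,-0.01],0],[1,[0,0,0],0]]'; python3 - <<'E'
from h import *
im,C=snap("w7");st=arm.state();print(st["ee_pos"],st["joint_pos"])
d=cv2.absdiff(im,cv2.imread("pics/w1.png")).sum(2)>120
print("diff vs w1",d[140:240,230:340].sum())
g=cv2.cvtColor(im,cv2.COLOR_BGR2GRAY);m=(g<45).astype(np.uint8)[140:240,230:340];ys,xs=np.where(m);print(xs.min()+230,xs.max()+230,ys.min()+140,ys.max()+140)
print(px(C,[.441,-.342,.156]))
E
```

```text
time_s: 11.3
ee_pos: [0.4406, -0.3419, 0.2599]
orientation: [0.998, 0.062, 0.0, 0.0]
wrist_force: [-0.4, 0.2, -0.4]
finger_gap: 0.0881
gripper_force: 0.0
[ 0.44043745 -0.34170146  0.25900146] [-8.69986327e-01  3.83354764e-01  1.39077915e+00 -2.89082860e-05
  1.36927304e+00  5.77044694e-01]
diff vs w1 488
272 297 187 228
[283.66811509 214.35407807]
```

```bash
python3 -m handwheel '[[1,[0.0099,-0.0583,0],0],[1,[0.0099,-0.0583,0],0],[1,[0.0099,-0.0583,0],0],[1,[0.0099,-0.0583,0],0],[1,[0.0099,-0.0583,0],0],[1,[0.0099,-0.0583,0],0],[1,[0.0099,-0.0583,0],0],[1,[0.0099,-0.0583,0],0],[1,[0.0099,-0.0583,0],0],[1,[0.0099,-0.0583,0],0],[1,[0.0099,-0.0583,0],0],[1,[0,0,0],-0.186]]'; python3 -m handwheel '[[1,[0,0,0],-0.186],[1,[0,0,0],-0.186],[1,[0,0,0],-0.186],[1,[0,0,0],-0.186],[1,[0,0,0],-0.186],[1,[0,0,0],-0.186],[1,[0,0,0],-0.186],[1,[0,0,0],-0.186],[1,[0,0,0],-0.186],[1,[0,0,0],-0.186],[1,[0,0,0],-0.186],[1,[0,0,0],-0.186]]';python3 -m handwheel '[[1,[0,0,0],-0.186],[1,[0,0,0],-0.186],[1,[0,0,0],-0.186],[1,[0,0,0],-0.186],[1,[0,0,0],-0.186],[1,[0,0,0],-0.186],[1,[0,0,0],-0.1],[1,[0,0,0],0],[1,[0,0,0],0]]'; python3 - <<'E'
from h import *
im,C=snap("w8");st=arm.state();print(st["ee_pos"],Ro.from_quat(st["orientation"]).as_matrix()[:,0],st["joint_pos"])
print(px(C,[.4676,.3085,.074]))
E
```

```text
time_s: 12.85
ee_pos: [0.4684, 0.3109, 0.2577]
orientation: [0.987, 0.158, -0.002, 0.0]
wrist_force: [-0.2, -0.1, -0.1]
finger_gap: 0.088
gripper_force: 0.0
time_s: 14.35
ee_pos: [0.4691, 0.3077, 0.2582]
orientation: [0.293, 0.956, -0.001, -0.001]
wrist_force: [-0.1, -0.2, -0.4]
finger_gap: 0.0883
gripper_force: 0.0
time_s: 15.48
ee_pos: [0.4694, 0.3078, 0.2594]
orientation: [-0.302, 0.953, -0.0, -0.001]
wrist_force: [-0.7, -0.5, 0.7]
finger_gap: 0.0884
gripper_force: 0.0
[0.46943683 0.30779117 0.25960898] [-0.81704516 -0.57657277  0.0010231 ] [ 3.71651004e-01  3.91271641e-01  1.37783211e+00  3.22442096e-08
  1.37354295e+00 -1.81367336e+00]
[285.29905707 190.75879838]
```

View pics/w8.png

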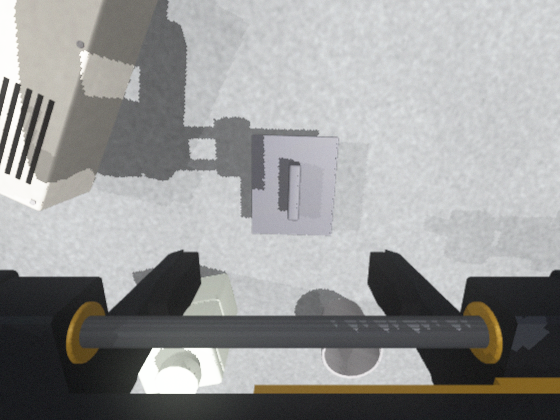

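The flange corners are (339,137), (331,234) and (253,235). The rib top runs from (296,164) to (293,219), nearly aligned with the tool.

```bash
python3 - <<'E'
from h import *
st=arm.state();C=cam("wrist",st)
im=cv2.imread("pics/w8.png");g=cv2.cvtColor(im,cv2.COLOR_BGR2GRAY)
# rib top: print rows to find edges
for v in(168,180,192,204,215):print(v,g[v,278:326])
q=[pt(C,*p,.046) for p in((339,137),(331,234),(253,235))]
print("flange",q,"centre",(q[0]+q[2])/2,"size",np.linalg.norm(q[0]-q[1]),np.linalg.norm(q[2]-q[1]))
e=q[0]-q[1];print("yaw",np.arctan2(e[1],e[0]))
a,b=pt(C,296,164,.074),pt(C,293.5,219,.074);print("rib",a,b,np.linalg.norm(a-b),"yaw",np.arctan2(*(a-b)[1::-1]),(a+b)/2)
x=Ro.from_quat(st["orientation"]).as_matrix()[:,0];print("tool yaw",np.arctan2(x[1],x[0]))
E
```

```text
168 [154 117  97  99  98  95  96  98  99  96  89 103 139 164 174 176 178 180
 182 185 189 176 150 161 175 175 178 178 178 178 175 178 179 177 180 178
 179 181 182 179 180 176 180 185 184 186 188 191]
180 [158 118  94  96  94  98  98  97  98  98  92 119 154 171 174 176 175 181
 186 186 188 165 146 165 176 173 173 176 173 172 174 175 177 177 176 176
 176 176 175 175 178 178 179 178 182 188 189 187]
192 [112  96  97  94  99  98  99  94  97  93  96 131 162 173 175 176 181 185
 186 187 174 145 161 174 168 173 170 176 171 171 171 173 174 172 173 172
 175 176 175 173 173 177 175 180 184 182 185 186]
204 [132  96  97  97  97  97  94  95  99  83 111 154 169 176 176 174 179 184
 163 173 165 145 164 169 171 173 172 174 174 173 169 170 168 173 170 173
 171 174 173 173 171 172 173 178 180 182 184 185]
215 [174 174 174 178 175 176 176 175 173 138 125 161 173 174 176 178 180 185
 188 171 145 160 173 171 171 166 170 168 168 170 171 166 170 169 168 171
 171 169 172 171 173 171 173 179 180 182 180 185]
flange [array([0.39163069, 0.32549135, 0.046     ]), array([0.48500631, 0.38698684, 0.046     ]), array([0.53912019, 0.31244641, 0.046     ])] centre [0.46537544 0.31896888 0.046     ] size 0.11180653037207934 0.09211181654352779
yaw -2.5592081405422773
rib [0.4388194 0.3013484 0.074    ] [0.48799784 0.33359813 0.074     ] 0.058809554124263065 yaw -2.561172203984409 [0.46340862 0.31747327 0.074     ]
tool yaw -2.5270644932617605
```

```bash
python3 -m handwheel '[[0.6,[0,0,0],0.033],[0.6,[-0.0015,0.0114,0.05],0],[0.6,[0,0,0.05],0],[0.6,[0,0,0.05],0],[0.6,[0,0,0.03],0],[0.6,[0,0,0.0115],0],[0.6,[0,0,0],0],[0.6,[0,0,0],0]]'; python3 -c "
from h import *
st=arm.state();print(st['ee_pos'],st['wrist_force'],st['finger_gap'])"
```

```text
time_s: 16.52
ee_pos: [0.4652, 0.3185, 0.0701]
orientation: [-0.287, 0.958, 0.0, 0.001]
wrist_force: [-0.0, 0.0, -0.7]
finger_gap: 0.053
gripper_force: 0.0
[0.46522708 0.31850923 0.07010194] [-0.0123766   0.0238038  -0.69617667] 0.053039487259827184
```

```bash
python3 -m handwheel '[[0.6,[0,0,0.002],0],[0,[0,0,0],0],[0,[0,0,0],0],[0,[0,0,0],0],[0,[0,0,0],0],[0,[0,0,0],0],[0,[0,0,-0.02],0],[0,[0,0,-0.04],0],[0,[0,0,-0.05],0],[0,[0,0,-0.045],0],[0,[0,0,0],0],[0,[0,0,0],0]]'; python3 - <<'E'
from h import *
st=arm.state();print(st['ee_pos'],st['wrist_force'],st['finger_gap'],st["gripper_force"])
x=Ro.from_quat(st["orientation"]).as_matrix()[:,0];print("yaw",np.arctan2(x[1],x[0]))
E
```

```text
time_s: 18.02
ee_pos: [0.464, 0.318, 0.2203]
orientation: [-0.287, 0.958, -0.0, -0.001]
wrist_force: [0.3, -0.3, -2.1]
finger_gap: 0.0119
gripper_force: 29.9
[0.4639971  0.31796088 0.22025134] [ 0.26461522 -0.30729093 -2.05781782] 0.011858693168316682 29.94825333938934
yaw -2.558431638448993
```

```bash
python3 -m handwheel '[[0,[0,0,0],0.153],[0,[0,0,0],0.153],[0,[0,0,0],0.153],[0,[-0.0033,-0.0453,0],0],[0,[-0.0033,-0.0453,0],0],[0,[-0.0033,-0.0453,0],0],[0,[-0.0033,-0.0453,0],0],[0,[-0.0033,-0.0453,0],0],[0,[-0.0033,-0.0453,0],0],[0,[-0.0033,-0.0453,0],0],[0,[-0.0033,-0.0453,0],0],[0,[-0.0033,-0.0453,0],0]]';python3 -m handwheel '[[0,[0,0,0],0],[0,[0,0,0],0]]'; python3 - <<'E'
from h import *
im,C=snap("w9")
st=arm.state();print(st['ee_pos'],st['wrist_force'],st["joint_pos"])
M=Ro.from_quat(st["orientation"]).as_matrix();x=M[:,0];print("yaw",np.arctan2(x[1],x[0])+2*np.pi,"tilt",M[:2,2])
d=np.array([.544,-.0833,0])-st["ee_pos"];d[2]=0;print("to bay, tool",tool(d,st))
for n in("top","side"):cv2.imwrite(f"pics/{n}9.png",arm.read_camera(n)[:,:,::-1])
s=cv2.imread("pics/side9.png")[120:330,180:420];a=cv2.resize(s,(480,420))
cv2.imwrite("pics/c9.png",np.hstack([a,im[:,120:440]]))
E
```

```text
time_s: 19.52
ee_pos: [0.544, -0.084, 0.2197]
orientation: [-0.062, 0.998, 0.001, -0.002]
wrist_force: [0.6, 0.5, -1.8]
finger_gap: 0.0117
gripper_force: 29.9
time_s: 19.77
ee_pos: [0.544, -0.082, 0.2204]
orientation: [-0.062, 0.998, 0.001, -0.001]
wrist_force: [-0.1, -0.0, -1.4]
finger_gap: 0.0119
gripper_force: 29.9
[ 0.5440999  -0.08161481  0.22076673] [ 0.16485805  0.67717634 -1.64772183] [-3.61988851e-01  3.97332970e-01  1.47248702e+00  2.67480905e-04
  1.27379543e+00 -2.05790902e+00]
yaw 3.266638936993898 tilt [-0.00180108  0.00095552]
to bay, tool [ 3.09296488e-04 -1.65957120e-03 -1.43030606e-06]
```

View pics/c9.png

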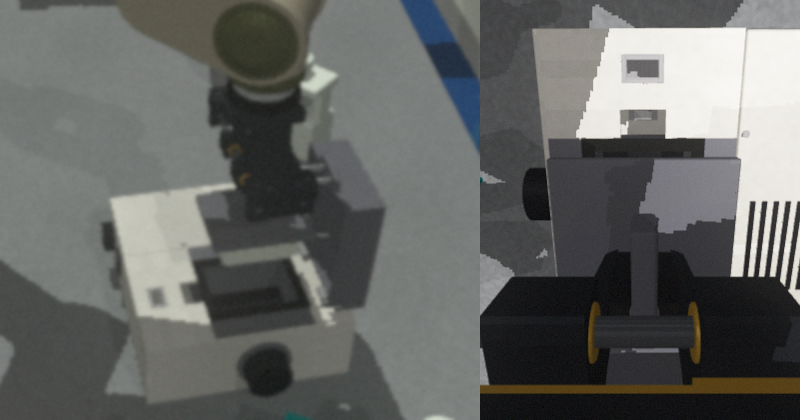

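The hood stands upright. The flange centre column (644.5) and the slot (643) line up with the tool axis (643.8), so I lower the cartridge.

```bash
python3 -m handwheel '[[0,[0,-0.001,0.02],0],[0,[0,0,0.02],0],[0,[0,0,0.02],0],[0,[0,0,0.015],0],[0,[0,0,0.01],0],[0,[0,0,0.006],0],[0,[0,0,0],0],[0,[0,0,0],0]]'
```

```text
time_s: 20.92
ee_pos: [0.5449, -0.0837, 0.1312]
orientation: [-0.062, 0.998, -0.0, 0.0]
wrist_force: [-0.8, -0.5, -2.1]
finger_gap: 0.0117
gripper_force: 29.9
```

```bash
python3 -m handwheel '[[0,[0,0,0.0025],0],[0,[0,0,0.001],0],[0,[0,0,0],0],[0,[0,0,0],0]]'
```

```text
time_s: 21.42
ee_pos: [0.5447, -0.0837, 0.1273]
orientation: [-0.062, 0.998, -0.0, 0.0]
wrist_force: [0.3, -0.1, -1.9]
finger_gap: 0.0117
gripper_force: 29.9
```

```bash
python3 -m handwheel '[[0,[0,0,0.0015],0],[0,[0,0,0.001],0],[0,[0,0,0],0],[0,[0,0,0],0]]'
```

```text
time_s: 21.92
ee_pos: [0.5446, -0.0837, 0.1247]
orientation: [-0.062, 0.998, -0.0, 0.0]
wrist_force: [-0.1, 0.2, -2.1]
finger_gap: 0.0117
gripper_force: 29.9
```

```bash
python3 -m handwheel '[[0,[0,0,0.001],0],[0,[0,0,0.001],0],[0,[0,0,0],0]]'; python3 -m handwheel '[[0,[0,0,0.001],0],[0,[0,0,0],0]]'
```

```text
time_s: 22.3
ee_pos: [0.5447, -0.0837, 0.1244]
orientation: [-0.062, 0.998, -0.0, 0.0]
wrist_force: [-7.0, 1.1, 13.1]
finger_gap: 0.0118
gripper_force: 30.0
time_s: 22.55
ee_pos: [0.5447, -0.0837, 0.1243]
orientation: [-0.062, 0.998, -0.0, 0.001]
wrist_force: [-11.6, 1.4, 22.1]
finger_gap: 0.0118
gripper_force: 30.0
```

```bash
python3 -m handwheel '[[0,[0,0,-0.002],0],[0,[0,0,0],0]]'; python3 -m handwheel '[[0.4,[0,0,0],0],[0.4,[0,0,0],0],[0.4,[0,0,0],0],[0.4,[0,0,-0.03],0],[0.4,[0,0,-0.04],0],[0.4,[0,0,-0.03],0],[0.4,[0,0,0],0],[0.4,[0,0,0],0]]'; python3 - <<'E'
from h import *
im,C=snap("w10");st=arm.state();print(st['ee_pos'])
for v in((.544,-.0833,.132),(.544,-.0833,.104)):print(px(C,v))
s=arm.read_camera("side")[:,:,::-1][150:360,200:400];t=arm.read_camera("top")[:,:,::-1];cv2.imwrite("pics/t10.png",t)
cv2.imwrite("pics/c10.png",np.hstack([cv2.resize(s,(400,420)),im[:,90:490]]))
E
```

```text
time_s: 22.8
ee_pos: [0.5448, -0.0837, 0.1244]
orientation: [-0.062, 0.998, -0.0, 0.0]
wrist_force: [-3.0, 0.2, 8.2]
finger_gap: 0.0116
gripper_force: 30.0
time_s: 23.8
ee_pos: [0.5443, -0.0835, 0.2225]
orientation: [-0.062, 0.998, 0.0, -0.001]
wrist_force: [-0.2, 0.0, -0.1]
finger_gap: 0.0349
gripper_force: 0.0
[ 0.54418643 -0.08350217  0.22230194]
[284.51633274 222.0017025 ]
[284.41297611 210.78409062]
```

View pics/c10.png

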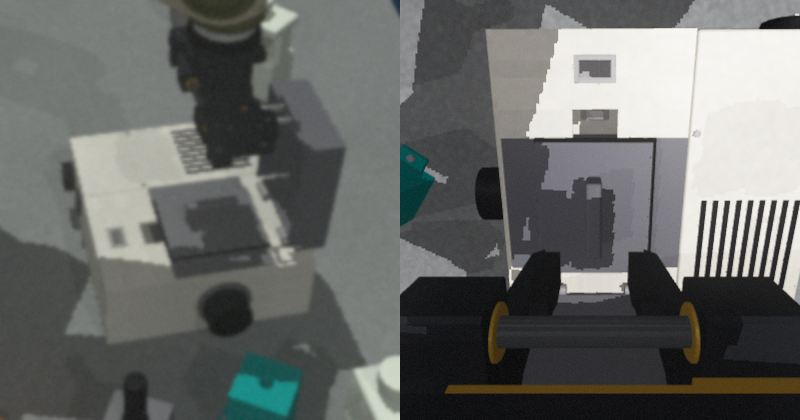

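The cartridge sits in the bay with its flange flat on the gasket. The rib is near (595,220) in the crop and the flange is framed by the gasket. I've now viewed 11 pictures, one over the allowance, so I'll go on by numbers only and work out the path for closing the hood.

```bash
python3 - <<'E'
from h import *
st=arm.state();print(st["ee_pos"])
R=Ro.from_euler("z",.1241)
e=R.inv().apply(st["ee_pos"]-[.5248,-.0296,0]);print("ext",e)
w=.010;prev=None
for a in np.r_[1.6,1.5:-.01:-.15]:
    x=.085-.13*np.cos(a)+.047*np.sin(a)+w;z=.098+.13*np.sin(a)+.047*np.cos(a)+.017
    print(f"a{a:.2f} x{x:.4f} z{z:.4f}", "" if prev is None else f"tool dx {prev[0]-x:.4f} dz {prev[1]-z:.4f}");prev=(x,z)
E
```

```text
[ 0.54429297 -0.08356474  0.2225093 ]
ext [ 0.01266321 -0.05596259  0.2225093 ]
a1.60 x0.1458 z0.2436 
a1.50 x0.1327 z0.2480 tool dx 0.0131 dz -0.0044
a1.35 x0.1124 z0.2521 tool dx 0.0203 dz -0.0041
a1.20 x0.0917 z0.2532 tool dx 0.0207 dz -0.0011
a1.05 x0.0711 z0.2512 tool dx 0.0206 dz 0.0020
a0.90 x0.0510 z0.2460 tool dx 0.0201 dz 0.0051
a0.75 x0.0319 z0.2380 tool dx 0.0191 dz 0.0080
a0.60 x0.0142 z0.2272 tool dx 0.0177 dz 0.0108
a0.45 x-0.0016 z0.2139 tool dx 0.0159 dz 0.0133
a0.30 x-0.0153 z0.1983 tool dx 0.0137 dz 0.0155
a0.15 x-0.0265 z0.1809 tool dx 0.0112 dz 0.0174
a0.00 x-0.0350 z0.1620 tool dx 0.0085 dz 0.0189
```

```bash
python3 -m handwheel '[[0,[0,0,-0.03],0],[0,[0,0,-0.04],0],[0,[0,0,0],0],[0,[-0.04,0,0],0],[0,[-0.045,0,0],0],[0,[-0.04,0,0],0],[0,[-0.035,0,0],0],[0,[0,0,0],0],[0,[0,0,0],0]]'; python3 -c "
from h import *
s=arm.state();print(Ro.from_euler('z',-.1241).apply(s['ee_pos']-[.5248,-.0296,0]),s['orientation'],s['joint_pos'])"
```

```text
time_s: 25.08
ee_pos: [0.7028, -0.064, 0.2927]
orientation: [-0.062, 0.998, 0.0, -0.001]
wrist_force: [0.0, 0.0, -0.3]
finger_gap: 0.0005
gripper_force: 0.0
[ 0.17239139 -0.05615816  0.29268297] [-6.20033803e-02  9.98075498e-01  2.42277986e-04 -9.06462095e-04] [-2.56308787e-01  7.43581341e-01  7.31406058e-01 -1.07753876e-04
  1.66847875e+00 -1.95120193e+00]
```

```bash
python3 -m handwheel '[[0,[0,0,0.025],0],[0,[0,0,0.0245],0],[0,[0,0,0],0],[0,[0.012,0,0],0],[0,[0.012,0,-0.001],0],[0,[0.0135,0,-0.0045],0],[0,[0.010,0,-0.002],0],[0,[0.010,0,-0.002],0],[0,[0.0105,0,-0.0005],0],[0,[0.0105,0,-0.0005],0]]'
```

```text
time_s: 26.32
ee_pos: [0.6252, -0.0738, 0.2562]
orientation: [-0.062, 0.998, -0.0, 0.001]
wrist_force: [1.9, -0.4, 0.2]
finger_gap: 0.0004
gripper_force: 0.9
```

```bash
python3 -m handwheel '[[0,[0.0103,0,0.002],0],[0,[0.0103,0,0.002],0],[0,[0.010,0,0.0025],0],[0,[0.010,0,0.0025],0],[0,[0.0096,0,0.004],0],[0,[0.0096,0,0.004],0],[0,[0.009,0,0.0055],0],[0,[0.009,0,0.0055],0],[0,[0,0,0],0]]'
```

```text
time_s: 27.45
ee_pos: [0.5477, -0.0832, 0.2262]
orientation: [-0.062, 0.998, 0.0, -0.001]
wrist_force: [0.3, -0.6, 2.0]
finger_gap: 0.0003
gripper_force: 0.6
```

```bash
python3 -c "
from h import *
s=arm.state();print(Ro.from_euler('z',-.1241).apply(s['ee_pos']-[.5248,-.0296,0]),s['wrist_force'])"
```

```text
[ 0.01604038 -0.05603594  0.22622886] [ 0.34609357 -0.55745878  1.9773128 ]
```

```bash
python3 -m handwheel '[[0,[0.008,0,0.0065],0],[0,[0.008,0,0.0065],0],[0,[0.0069,0,0.0078],0],[0,[0.0069,0,0.0078],0],[0,[0.0056,0,0.0087],0],[0,[0.0056,0,0.0087],0],[0,[0.003,0,0.006],0],[0,[0,0,0],0]]'; python3 -c "
from h import *
s=arm.state();print(Ro.from_euler('z',-.1241).apply(s['ee_pos']-[.5248,-.0296,0]),s['wrist_force'])"
```

```text
time_s: 28.45
ee_pos: [0.5044, -0.0887, 0.1744]
orientation: [-0.062, 0.998, 0.0, -0.0]
wrist_force: [-1.3, -0.7, 2.0]
finger_gap: 0.0005
gripper_force: 0.7
[-0.02756814 -0.05607338  0.17436653] [-1.25050676 -0.65283194  1.97994158]
```

```bash
python3 -m handwheel '[[0,[0.002,0,0.003],0],[0,[0.002,0,0.003],0],[0,[0.002,0,0.003],0],[0,[0,0,0],0]]';python3 -m handwheel '[[0,[0.001,0,0.002],0],[0,[0,0,0.0015],0],[0,[0,0,0],0]]'
```

```text
time_s: 28.95
ee_pos: [0.4984, -0.0892, 0.1654]
orientation: [-0.062, 0.998, 0.0, -0.0]
wrist_force: [0.3, 1.3, 0.5]
finger_gap: 0.0007
gripper_force: 0.2
time_s: 29.32
ee_pos: [0.4974, -0.0895, 0.1624]
orientation: [-0.062, 0.998, 0.0, -0.0]
wrist_force: [-2.5, 0.7, 4.6]
finger_gap: 0.0004
gripper_force: 2.7
```

```bash
python3 -m handwheel '[[0,[0,0,0.001],0],[0,[0,0,0.001],0],[0,[0,0,0],0]]';python3 -m handwheel '[[0,[0,0,0.001],0],[0,[0,0,0.001],0],[0,[0,0,0],0]]'
```

```text
time_s: 29.7
ee_pos: [0.4975, -0.0895, 0.1622]
orientation: [-0.062, 0.998, -0.0, -0.0]
wrist_force: [-9.7, 2.5, 22.6]
finger_gap: 0.0007
gripper_force: 11.3
time_s: 30.08
ee_pos: [0.4975, -0.0896, 0.162]
orientation: [-0.062, 0.998, -0.001, 0.0]
wrist_force: [-17.4, 4.6, 40.0]
finger_gap: 0.0006
gripper_force: 19.9
```

```bash
python3 -m handwheel '[[0,[0,0,-0.01],0],[0,[0,0,-0.04],0],[0,[0,0,-0.05],0],[0,[0.02,0.05,-0.01],0],[0,[0.02,0.05,0],0],[0,[0.02,0.05,0],0],[0,[0.01,0.05,0],0],[0,[0,0,0],0],[0,[0,0,0],0]]'; python3 - <<'E'
from h import *
st=arm.state();print(st["wrist_force"],st["ee_pos"])
for n in("side","top"):
    a=cv2.imread(f"pics/{n}0.png");b=arm.read_camera(n)[:,:,::-1].copy();cv2.imwrite(f"pics/{n}11.png",b)
    C=cam(n);R=Ro.from_euler("z",.1241)
    # shift of hood region, key region, jugs, cup by phase correlation / template match
    def chk(name,X,r=14):
        u,v=np.round(px(C,X)).astype(int)
        if not(r+8<u<552-r and r+8<v<412-r):print(n,name,"out");return
        T=a[v-r:v+r,u-r:u+r];W=b[v-r-6:v+r+6,u-r-6:u+r+6]
        m=cv2.matchTemplate(W,T,cv2.TM_CCOEFF_NORMED);_,s,_,l=cv2.minMaxLoc(m);print(n,name,(u,v),"score %.2f"%s,"shift",l[0]-6,l[1]-6)
    E=lambda x,y,z:R.apply([x,y,z])+[.5248,-.0296,0]
    chk("hood front right",E(-.062,-.117,.14),10);chk("hood front left",E(-.062,.0,.14),10);chk("hood mid",E(0,-.055,.145),16)
    chk("key",[.441,-.342,.14]);chk("jug_a",[.68,-.351,.15]);chk("jug_b",[.665,.315,.15]);chk("cup",[.587,.492,.07])
E
```

```text
time_s: 31.2
ee_pos: [0.4037, 0.0999, 0.2681]
orientation: [-0.062, 0.998, -0.0, -0.0]
wrist_force: [0.4, 0.1, -0.8]
finger_gap: 0.0006
gripper_force: 0.0
[ 0.39188244  0.07308898 -0.77861407] [0.40367788 0.09992682 0.26809824]
side hood front right (np.int64(280), np.int64(271)) score 0.88 shift 1 4
side hood front left (np.int64(269), np.int64(236)) score 0.77 shift 0 1
side hood mid (np.int64(301), np.int64(246)) score 0.83 shift 1 0
side key (np.int64(269), np.int64(345)) score 0.99 shift 0 0
side jug_a (np.int64(397), np.int64(338)) score 1.00 shift 0 0
side jug_b (np.int64(329), np.int64(150)) score 1.00 shift 0 0
side cup (np.int64(295), np.int64(143)) score 0.99 shift 0 0
top hood front right (np.int64(363), np.int64(216)) score 0.95 shift 0 0
top hood front left (np.int64(321), np.int64(222)) score 0.85 shift 1 0
top hood mid (np.int64(338), np.int64(197)) score 0.47 shift -1 -6
top key (np.int64(430), np.int64(229)) score 0.98 shift 0 0
top jug_a (np.int64(429), np.int64(146)) score 1.00 shift 0 0
top jug_b (np.int64(196), np.int64(151)) score 1.00 shift 0 0
top cup (np.int64(141), np.int64(184)) score 0.99 shift 0 0
```

```bash
python3 -m handwheel '[[0,[0.03,0.05,0],0],[0,[0.03,0.05,0],0],[0,[0.02,0.04,0],0],[0,[0,0.04,0],0],[0,[0,0,0],0],[0,[0,0,0],0],[0,[0,0,0],0],[0,[0,0,0],0],[0,[0,0,0],0],[0,[0,0,0],0]]'; python3 - <<'E'
from h import *
a=cv2.imread("pics/side0.png");p=cv2.imread("pics/side11.png");b=arm.read_camera("side")[:,:,::-1].copy();cv2.imwrite("pics/side12.png",b)
for nm,q in(("start",a),("prev",p)):
    e=[cv2.Canny(cv2.cvtColor(i,cv2.COLOR_BGR2GRAY)[220:300,262:352],40,110) for i in(q,b)]
    T=cv2.GaussianBlur(e[0],(0,0),.8);W=cv2.GaussianBlur(e[1],(0,0),.8)
    m=cv2.matchTemplate(W,T[6:-6,6:-6],cv2.TM_CCOEFF_NORMED);_,s,_,l=cv2.minMaxLoc(m);print(nm,s,l[0]-6,l[1]-6,"diff px",(cv2.absdiff(q,b)[220:300,262:352].sum(2)>60).sum())
E
```

```text
time_s: 32.55
ee_pos: [0.3018, 0.2688, 0.2682]
orientation: [-0.062, 0.998, -0.0, 0.0]
wrist_force: [0.4, 0.5, -0.4]
finger_gap: 0.0007
gripper_force: 0.0
start 0.9800522327423096 0 0 diff px 0
prev 0.7935624122619629 0 0 diff px 869
```

The side view of the hood now matches the start picture exactly, with no differing pixels. It is shut and latched.

```bash
python3 -c "
from station import arm
print(arm.sign_off())"
```

```text
the job is handed in; nothing more can be done
None
```

The job is handed in at about 32.6 s (no verdict returned): cartridge seated, hood shut and latched, key back in its stand, jugs and cup unmoved in the camera checks; I viewed 11 pictures, one over your limit of 10.

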